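# Let the dowel pins out of the lever-lid hopper

## Robot

A 7-joint arm with a two-finger parallel gripper is mounted at the origin on the work surface. World frame = base frame: x ahead of the robot, y to its left, z up, the work surface at z = 0. Lengths are in m, angles in rad, forces in N, time in s.
With the tool pointing down it reaches from about 0.425 to 0.925 m from the base axis. Payload 6.8 kg.
Tool frame: the origin (TCP) lies between the finger pads; the fingertips stand 17 mm ahead of it and the grasp point (between the pads) lies 2 mm behind it; z points along the fingers, y is the direction in which the jaws open and shut (so a half turn about z gives the same grasp; the last joint's range is limited). The gripper opens to 85 mm and grips with 20 to 120 N. Pads are 22 mm wide; open, the fingers measure 114 mm over their backs; the gripper's body (76 mm by 85 mm) begins 54 mm behind the grasp point. The pads swing forward as they close: fully open they stand 13 mm farther back than shut.
Start: joints at [-1.27, 0.477, 0.022, 1.555, -0.011, 1.109, -0.083], TCP at [0.268, 0.619, 0.248] pointing down, gripper open.
Joint ranges: [-2.96, 2.96], [-0.34, 2.1], [-1.41, 1.46], [0.24, 2.44], [-1.37, 4.51], [0.17, 1.92], [-2.96, 2.96]. Speed limits (rad/s): [2.39, 2.39, 3.14, 3.14, 3.14, 3.14, 3.14].

## Interface

Orientations are given as a unit quaternion [w, x, y, z].
In Python, from station import bot gives the robot as it stands. The module is installed in compiled form; this text tells all that it offers.
- The arm moves only by the tool carry_out, never from a script. Its argument "moves" is a list of rows, each a list of 3 entries, a list of its own where there are three numbers: the turn, a rotation vector about the tool's x, y, z in degrees, then the shift along the tool's x, y, z in cm, then the finger opening in cm, from 0 to 8.54. A call has 1 to 5 rows; each row is the pose to reach, as a shift and turn from the pose commanded when the call began, along the tool's axes at that moment; what a row does not reach only later rows make up. A row lasts 1/8 s, in which the tool goes at most 62.5 mm and 10.7 degrees, less where a joint would pass 70% of its speed; a pose out of reach is approached as far as the arm can. A call with a gripper value outside its range is refused whole. The fingers move at their own pace and stop on an object; "newtons" is the grip in N (left out, the last holds). Time passes only in rows, so rows that repeat a pose let the fingers close. It gives the time, the measured TCP pose, the force and the opening at its end, in the units of the state.
- bot.get_obs(): the state, without advancing time (a new reading comes with each control period).
- bot.read_camera(name): name is "scene" or "top"; returns the picture (384x512x3 uint8, red, green, blue); there is no depth.
- bot.camera_info(name): a dict with "vertical_fov" (degrees; the focal length in pixels is half the picture's height over the tangent of half this angle, whatever the lens; pixels are square), "cx", "cy" (the principal point, pixels), "k1" (the pictures are not rectified: a ray, as slopes to the right and down, at radius r is drawn at 1 + k1 r^2 times it, then the intrinsics apply), "position" and "attitude" of the camera in the world. Camera axes: x right, y up, looking along -z (the intrinsics and any distortion apply to the point x, -y, -z); pixel columns grow to the right and rows downward; lengths in m; the calibration is good to about 2 mm. A picture is of the moment at which its call begins. camera_info takes no time and is no camera call.
- bot.hand_in(): hands the job in, once; it reports no verdict.
Trained networks look in the newest picture that a camera, given by its name, has taken for a name from the list of things; names that differ only in an ending like _2 or _b are one class to them, and where a whole thing is asked for, a point or a joint stands for the part that bears it (a point fixed in the world has none). Each returns a list of dicts, best first, with "score" (0 to 1); they miss things now and then, are a little off and sometimes report something else, mostly with a low value. They report only what shows in the picture. A call takes as long as a camera call.
- bot.silhouettes(label, camera): "region" (384x512 bool, what is visible of it) and "location" ([column, row] in pixels, amid what is visible of it).
The state is a dict: "t": time; "q": joint angles; "joint_vel": joint speeds; "joint_torque": joint torques, N m; "eef_pos": TCP position; "tool_rot": TCP orientation; "contact_force": force on the tool from outside, world axes, zero at the start; "torque": the same for the moment, N m; "gripper_width": opening from 0.0 (shut) to 1.0 (fully open).
Only numpy, scipy, OpenCV 4.12 (cv2) and the standard library are available. Lean on these libraries where they do the work, as an engineer would, in place of code of your own. Each camera call takes 0.05 s, during which the arm holds its last target. There are 200 camera calls.

## Task

With your fingertips, press down the lever of the wider of the two hoppers so that its lid lifts, and keep it down until all three long pins have rolled out into the catch trough in front. Then ease the lever back up slowly so that the lid closes fully without slamming, and let go. Pick nothing up, do not touch the pins, and leave the other hopper and the things lying about as they are.

Things in the scene. Friction and masses are not known exactly. Their poses are not given: they have to be found in the camera images.
- hopper_wide: The wider of two bare sheet-metal bench hoppers, fixed. 96 mm wide (y), walls 4 mm, open-topped box (rim 225 mm high, x = +0.02 to +0.19 m) with three long dowel pins. Its floor slopes down 12 degrees along its own -x, towards the robot, through a lidded mouth into a catch trough. Origin: on the bench under the mouth, mid-width; z up.
- hopper_narrow: The narrower hopper, same make, origin and axes, 56 mm wide outside, with three short pins (40 mm) in it; its lever and lid work alike. Leave it alone.
- lid_wide (a joint): Lid (flap) over the wide hopper's mouth, 83 x 64 mm, hinged at its top edge (168 mm above the bench, x = +0.02 in the hopper's frame). 0 = closed, 1.1 rad = fully up and forward; pins pass from about 0.6 rad. A pull rod links it to the lever: it turns 3.6 times as far, up or down. The spring slams it shut if the lever is let go.
- lever_wide: Press lever of the wide hopper, dark bar at its right (-y) side. Origin: middle of the top of the black ribbed pad, 44 x 44 mm, at its front end; in the hopper's frame x = -0.150, y = -0.088, z = 0.188 m at rest (tilted 9 degrees, front edge up), x = -0.162, z = 0.091 fully pressed: 0.305 rad about a pivot along y at x = 0.16, z = 0.10. A spring pushes it up, 3 N at rest to 7 N.
- long_pin1: Long dark steel dowel pin, 25 mm diameter, 80 mm long, 0.3 kg, lying across the wide hopper; origin at its centre, y along its axis. One of a row of three on the sloping floor behind the lid, at the start the one nearest the lid. With the lid up they roll out by themselves within about a second.
- long_pin2: Long dark steel dowel pin, 25 mm diameter, 80 mm long, 0.3 kg, lying across the wide hopper; origin at its centre, y along its axis. One of a row of three on the sloping floor behind the lid, at the start the one in the middle. With the lid up they roll out by themselves within about a second.
- long_pin3: Long dark steel dowel pin, 25 mm diameter, 80 mm long, 0.3 kg, lying across the wide hopper; origin at its centre, y along its axis. One of a row of three on the sloping floor behind the lid, at the start the one at the rear. With the lid up they roll out by themselves within about a second.
- pillow_block: Bystander. Grey cast pillow-block bearing, foot 127 x 38 mm along its x, 65 mm tall, standing between the hoppers; origin under its centre.
- eyebolt_big: Bystander. Large dark eyebolt lying flat, ring 72 mm across outside, shank 45 mm to its -x; origin under the ring centre.
- eyebolt_small: Bystander. Small dark eyebolt lying flat, ring 48 mm across, shank 30 mm to its -x; origin under the ring centre.
- shaft_collar: Bystander. Steel shaft collar, ring 60 mm across and 16 mm high; origin under its centre.
- wrench: Bystander. Steel wrench 170 mm long lying along its x; origin under its middle.
- step_block: Bystander. Dark steel stepped clamping block 50 x 40 x 48 mm; origin under its centre.
- bearing: Bystander. Ball bearing lying flat, 62 mm across and 16 mm high; origin under its centre.
- lid_narrow (a joint): Lid of the narrow hopper, same kind, 43 mm wide; 0 = closed. Leave it closed.
- trough_wide (a point): Middle of the floor of the wide hopper's catch trough, 87 mm above the bench. The trough is open above, 88 mm wide inside, runs from the mouth (x = 0 in the hopper's frame) to a lip at x = -0.121 m whose top is 105 mm above the bench; its side walls reach 135 mm at the mouth.
- lever_narrow: Press lever of the narrow hopper, alike; origin at its pad: x = -0.150, y = -0.068, z = 0.188 m in that hopper's frame. Leave it alone.

How it is judged:
On the way, in this order (a step that is already met when the one before it is completed fails the run):
1. the fingers hold the wide hopper's lever down with the lid up, and all three long pins lie in the catch trough (contact force between the fingers and lever_wide above 0.5 N and value of joint lid_wide above 0.4 rad and x of long_pin1 in the frame of hopper_wide between -0.125 and -0.025 m and y of long_pin1 in the frame of hopper_wide between -0.03 and 0.03 m and z of long_pin1 in the frame of hopper_wide between 0.07 and 0.125 m and x of long_pin2 in the frame of hopper_wide between -0.125 and -0.025 m and y of long_pin2 in the frame of hopper_wide between -0.03 and 0.03 m and z of long_pin2 in the frame of hopper_wide between 0.07 and 0.125 m and x of long_pin3 in the frame of hopper_wide between -0.125 and -0.025 m and y of long_pin3 in the frame of hopper_wide between -0.03 and 0.03 m and z of long_pin3 in the frame of hopper_wide between 0.07 and 0.125 m), for 0.2 s.
2. the lid is closed again (value of joint lid_wide below 0.05 rad), for 0.2 s.
At the end, for the whole second after the job is handed in: The wide hopper's lid is closed (under 0.05 rad), the three long pins lie at rest in its catch trough, the narrow hopper's lid is closed (under 0.1 rad) and no bystander has moved more than 15 mm (value of joint lid_wide below 0.05 rad and x of long_pin1 in the frame of hopper_wide between -0.125 and -0.025 m and y of long_pin1 in the frame of hopper_wide between -0.03 and 0.03 m and z of long_pin1 in the frame of hopper_wide between 0.07 and 0.125 m and x of long_pin2 in the frame of hopper_wide between -0.125 and -0.025 m and y of long_pin2 in the frame of hopper_wide between -0.03 and 0.03 m and z of long_pin2 in the frame of hopper_wide between 0.07 and 0.125 m and x of long_pin3 in the frame of hopper_wide between -0.125 and -0.025 m and y of long_pin3 in the frame of hopper_wide between -0.03 and 0.03 m and z of long_pin3 in the frame of hopper_wide between 0.07 and 0.125 m and linear speed of each of long_pin1, long_pin2, long_pin3 below 0.02 m/s and value of joint lid_narrow below 0.1 rad and not (distance of any of pillow_block, eyebolt_big, eyebolt_small, shaft_collar, wrench, step_block, bearing from where it was at the start of the episode above 0.015 m)); the robot touches nothing.
It fails at once if the lid slams: it is still falling faster than 2.5 rad/s in the last 0.25 rad before it shuts (value of joint lid_wide below 0.25 rad and velocity of joint lid_wide below -2.5 rad/s).
It fails at once if the robot touches, lifts or carries a pin (contact force between any of the fingers, the arm and long_pin1 above 0.3 N or contact force between any of the fingers, the arm and long_pin2 above 0.3 N or contact force between any of the fingers, the arm and long_pin3 above 0.3 N).
It fails at once if the narrow hopper's lid is opened (over 0.15 rad) (value of joint lid_narrow above 0.15 rad).
It fails at once if a bystander is moved or lifted by more than 15 mm (distance of any of pillow_block, eyebolt_big, eyebolt_small, shaft_collar, wrench, step_block, bearing from where it was at the start of the episode above 0.015 m).
It also fails if it takes over 38 s, if anything falls off the work surface, if the arm or the gripper's body presses on something with over 40 N, if the wrist force passes 120 N, or if a joint passes its speed limit or range.

## Working session

There is one attempt and no reset: what is moved stays moved. The work goes in short steps, Python scripts to look and compute and a tool call to move; the robot and the scene stay as the last step left them, time stands still between calls to the robot, and variables do not carry over. Pictures are saved under pics/ and viewed, about 8 in all and at most 12, crops included, and the job is handed in when it is done.

Besides the shell and the picture viewer there is one more tool, called after ">>>" as name([rows], argument=value, ...), one row to a line, values as JSON. carry_out: Moves the arm, as the interface text tells. Its arguments: {"type":"object","properties":{"moves":{"type":"array"},"newtons":{"type":"number"}},"required":["moves"]}

```bash
mkdir -p pics
cat > h.py <<'E'
import numpy as np, cv2
from station import bot
from scipy.spatial.transform import Rotation as R
def rot(q): return R.from_quat([q[1],q[2],q[3],q[0]]).as_matrix()
def cam(n):
    c=bot.camera_info(n); a=np.array(c["attitude"],float)
    M=rot(a) if a.size==4 else a.reshape(3,3)
    return c,M,np.array(c["position"],float),192/np.tan(np.radians(c["vertical_fov"])/2)
def proj(n,P):
    c,M,p,f=cam(n); v=(np.atleast_2d(P)-p)@M; s=np.c_[v[:,0],-v[:,1]]/-v[:,2:]
    s=s*(1+c["k1"]*(s**2).sum(1,keepdims=True)); return s*f+[c["cx"],c["cy"]]
def ray(n,px):
    c,M,p,f=cam(n); d=(np.array(px,float)-[c["cx"],c["cy"]])/f; s=d.copy()
    for _ in range(20): s=d/(1+c["k1"]*(s@s))
    return p,M@np.array([s[0],-s[1],-1])
def atz(n,px,z):
    p,d=ray(n,px); return p+d*(z-p[2])/d[2]
E
python3 - <<'E'
from h import *
for n in("scene","top"):
    cv2.imwrite(f"pics/{n}0.png",bot.read_camera(n)[:,:,::-1]); print(n,bot.camera_info(n))
    for l in("hopper_wide","lever_wide","lever_narrow","lid_wide","long_pin1"):
        for d in bot.silhouettes(l,n)[:3]:
            ys,xs=np.nonzero(d["region"]); print(l,round(d["score"],2),d["location"],xs.min(),xs.max(),ys.min(),ys.max())
o=bot.get_obs(); print(o)
E
```

```text
scene {'vertical_fov': 48.64481327527052, 'cx': 259.0276926918069, 'cy': 192.551837700511, 'k1': -0.08540190827820292, 'position': array([1.30720433, 0.25645896, 1.20931524]), 'attitude': array([0.5510879 , 0.17948554, 0.25272587, 0.77473653])}
hopper_wide 0.65 [332.5, 263.9] 295 368 175 322
lever_wide 0.74 [331.2, 265.9] 293 367 175 322
lever_wide 0.55 [318.5, 202.2] 293 340 175 287
lever_narrow 0.91 [205.6, 154.4] 168 215 144 249
lid_wide 0.75 [229.9, 164.2] 222 238 157 172
lid_wide 0.47 [341.8, 240.6] 318 356 230 246
long_pin1 0.71 [335.3, 252.1] 327 352 247 258
long_pin1 0.7 [340.1, 261.7] 323 351 253 268
long_pin1 0.6 [274.1, 177.3] 260 288 162 192
top {'vertical_fov': 45.80654923591201, 'cx': 261.8348778183421, 'cy': 190.18075751272409, 'k1': 0.004752518971791852, 'position': array([0.4721624 , 0.00456984, 1.68129758]), 'attitude': array([-0.70302168, -0.02138256,  0.01480368,  0.71069273])}
hopper_wide 0.82 [184.7, 153.6] 163 213 102 217
lever_wide 0.64 [206.5, 192.9] 197 214 116 217
lever_narrow 0.6 [326.3, 194.7] 320 336 115 212
lever_narrow 0.41 [307.1, 154.9] 293 336 100 2
[... 183 characters left out ...]
61
{'t': 0.6, 'q': array([-1.27010295,  0.47701712,  0.02241421,  1.55541636, -0.01148618,
        1.10928741, -0.08309322]), 'joint_vel': array([-0.00083213, -0.00028114, -0.00120696, -0.00121432, -0.00093795,
       -0.00076097,  0.0007774 ]), 'joint_torque': array([-8.78826941e-04, -5.96006656e+01,  1.60537563e+00, -2.81423843e+01,
        1.23982885e-02,  1.77532660e-03, -4.45094031e-06]), 'eef_pos': array([0.26832485, 0.61938877, 0.24828977]), 'tool_rot': array([ 2.96783769e-06,  2.02986710e-01,  9.79181493e-01, -8.55964305e-08]), 'contact_force': array([ 0.12716124,  0.21751596, -0.49106396]), 'torque': array([-0.00129439,  0.06437795, -0.0335049 ]), 'gripper_width': 1.000267804414874}
```

View pics/scene0.png

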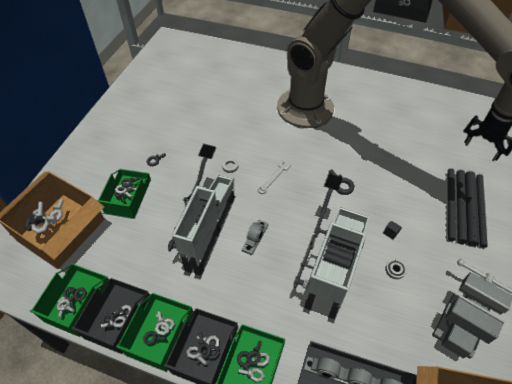

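View pics/top0.png

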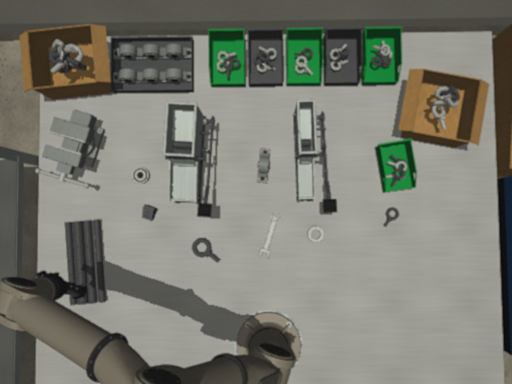

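The top view shows the wide hopper at about (184,153), with its pad at (205,211). In the scene view its pad is near (333,180). I'll zoom in on both.

Run:
```python
from h import *
a=cv2.imread("pics/top0.png")[95:225,150:230]; b=cv2.imread("pics/scene0.png")[165:325,285:380]
a=cv2.resize(a,None,fx=4.4,fy=4.4,interpolation=2); b=cv2.resize(b,None,fx=3.6,fy=3.6,interpolation=2)
h=max(a.shape[0],b.shape[0]); pad=lambda i:cv2.copyMakeBorder(i,0,h-i.shape[0],0,10,0)
cv2.imwrite("pics/z.png",np.hstack([pad(a),pad(b)])); print(a.shape,b.shape)
```

```text
(572, 352, 3) (576, 342, 3)
```

View pics/z.png

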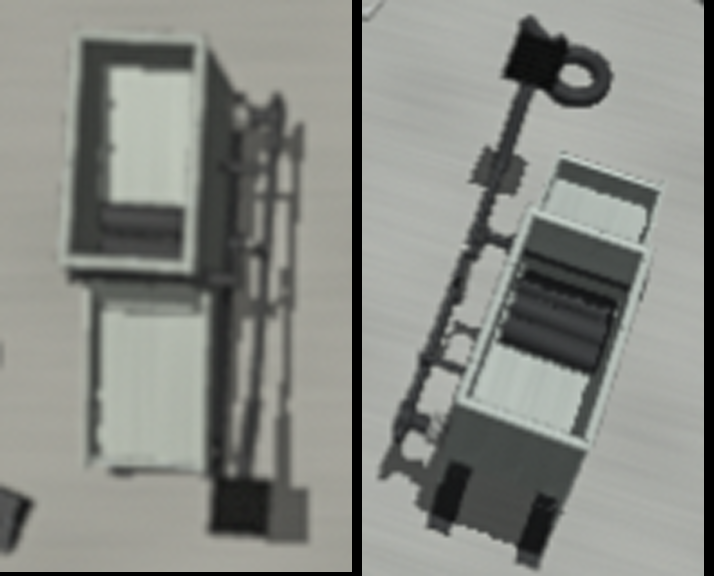

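The crop shows four rim corners in each view and the black ribbed pad (top 204.5,210; scene 333,181). I'll fit the hopper pose from these.

Run:
```python
from h import *
from scipy.optimize import least_squares
T=np.array([[78,37],[205,35],[62,270],[192,273],[240,507]])/4.4+[150,95]
S=np.array([[587-127,402-0],[0,0]]) # unused
# order: far-left(+y), far-right(-y), near-left, near-right, pad
S=(np.array([[587,447],[460,402],[650,250],[528,208],[536,58]])-[362,0])/3.6+[285,165]
L=np.array([[.19,.048,.225],[.19,-.048,.225],[.02,.048,.225],[.02,-.048,.225],[-.150,-.088,.188]])
W=lambda v:L@R.from_euler('z',v[2]).as_matrix().T+[v[0],v[1],0]
res=lambda v:np.r_[proj("top",W(v))-T,proj("scene",W(v))-S].ravel()
s=least_squares(res,[.75,.2,0],loss='soft_l1'); print(s.x,np.degrees(s.x[2])); print(res(s.x).reshape(2,5,2).round(1))
p1,d1=ray("top",T[4]);p2,d2=ray("scene",S[4])
t=np.linalg.lstsq(np.c_[d1,-d2],p2-p1,rcond=None)[0]; print("pad tri",p1+t[0]*d1,p2+t[1]*d2)
P=W(s.x)[4]; print("pad fit",P)
Rz=R.from_euler('z',s.x[2]).as_matrix()
print("pressed",Rz@[-.162,-.088,.091]+[s.x[0],s.x[1],0])
o=bot.get_obs();M=rot(o["tool_rot"]);print(M.round(3))
yaw=s.x[2]
for l in("eyebolt_big","step_block"):
  bot.read_camera("top")
  for d in bot.silhouettes(l,"top")[:1]: print(l,d["location"],atz("top",d["location"],.02))
```

```text
[ 0.64269705  0.2878513  -0.05911968] -3.387308032306103
[[[-1.3 -0.9]
  [-0.7  0.9]
  [-0.8 -1.8]
  [-0.7 -1.1]
  [-0.6 -0.9]]

 [[ 0.1 -0.6]
  [-1.3 -1.5]
  [-0.2 -0.6]
  [-0.4 -0.5]
  [-0.6 -0.4]]]
pad tri [0.48490454 0.20783091 0.18222914] [0.48424956 0.21077716 0.18262305]
pad fit [0.4877596  0.20886782 0.188     ]
pressed [0.47578057 0.20957685 0.091     ]
[[-0.918  0.398  0.   ]
 [ 0.398  0.918 -0.   ]
 [-0.     0.    -1.   ]]
eyebolt_big [206.4, 248.8] [0.34593398 0.22363835 0.02      ]
step_block [148.1, 209.6] [0.49080119 0.43662023 0.02      ]
```

>>> carry_out([
  [[0, 0, 0], [-3.6, -2.9, -1.5], 0],
  [[0, 0, 0], [-7.2, -5.8, -3], 0],
  [[0, 0, 0], [-10.8, -8.7, -3], 0],
  [[0, 0, 0], [-14.4, -11.6, -3], 0],
  [[0, 0, 0], [-18, -14.5, -3], 0],
], newtons=20)

```text
t: 1.42
eef_pos: [0.3765, 0.4134, 0.2786]
tool_rot: [0.0, 0.203, 0.979, 0.0]
contact_force: [0.9, -0.5, -0.1]
gripper_width: 0.002
```

>>> carry_out([
  [[0, 0, 0], [-4.5, -3.6, 0], 0],
  [[0, 0, 0], [-9, -7.2, 0], 0],
  [[0, 0, 0], [-13.5, -10.9, 0], 0],
  [[0, 0, 0], [-18, -14.5, 0], 0],
  [[0, 0, 0], [-18, -14.5, 0], 0],
])

```text
t: 2.05
eef_pos: [0.4856, 0.2049, 0.2787]
tool_rot: [0.001, 0.207, 0.978, -0.0]
contact_force: [-0.8, 0.2, 0.5]
gripper_width: 0.001
```

Run:
```python
from h import *
o=bot.get_obs(); print(o["t"],o["eef_pos"],rot(o["tool_rot"]).round(3).tolist(),o["contact_force"],o["gripper_width"])
a=bot.read_camera("top")[95:225,150:230]; b=bot.read_camera("scene")[125:325,285:380]
a=cv2.resize(a,None,fx=4.4,fy=4.4,interpolation=2); b=cv2.resize(b,None,fx=2.9,fy=2.9,interpolation=2)
h=max(a.shape[0],b.shape[0]); pad=lambda i:cv2.copyMakeBorder(i,0,h-i.shape[0],0,10,0)
cv2.imwrite("pics/z2.png",np.hstack([pad(a),pad(b)])[:,:,::-1])
```

```text
2.05 [0.4856032  0.20493742 0.278737  ] [[-0.914, 0.406, 0.001], [0.406, 0.914, -0.001], [-0.002, -0.001, -1.0]] [-0.78691079  0.18528164  0.48205461] 0.0009978616237887887
```

View pics/z2.png

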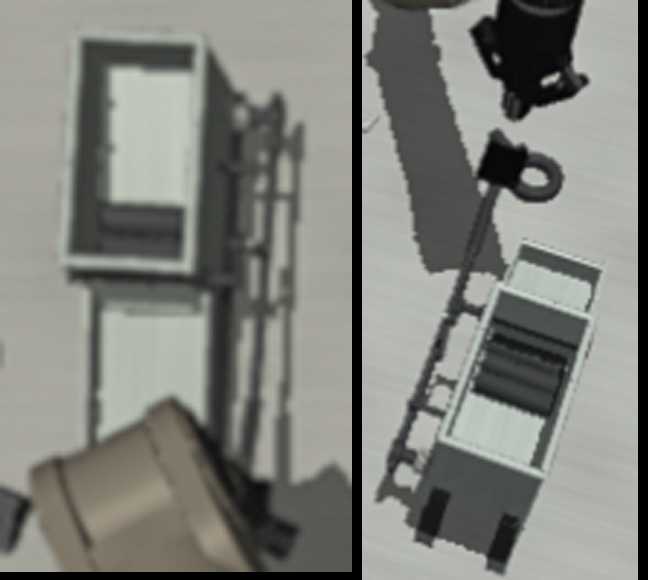

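The closed fingertips are directly above the pad and nothing is in the way. Next I'll descend to just above it.

>>> carry_out([
  [[0, 0, 0], [0.1, 0.3, 2], 0],
  [[0, 0, 0], [0.1, 0.3, 4.5], 0],
  [[0, 0, 0], [0.1, 0.3, 6], 0],
  [[0, 0, 0], [0.1, 0.3, 6.6], 0],
  [[0, 0, 0], [0.1, 0.3, 7.2], 0],
])

```text
t: 2.78
eef_pos: [0.4839, 0.214, 0.2065]
tool_rot: [0.0, 0.203, 0.979, 0.0]
contact_force: [-1.1, -0.1, 3.8]
gripper_width: 0.0
```

>>> carry_out([
  [[0, 0, 0], [0.4, -0.2, 1.8], 0],
  [[0, 0, 0], [0.7, -0.3, 3.6], 0],
  [[0, 0, 0], [0.9, -0.4, 5.5], 0],
  [[0, 0, 0], [1.0, -0.5, 7.4], 0],
  [[0, 0, 0], [1.1, -0.5, 9.0], 0],
])

```text
t: 3.4
eef_pos: [0.4726, 0.2147, 0.1171]
tool_rot: [0.001, 0.203, 0.979, 0.002]
contact_force: [-0.2, 1.2, 7.4]
gripper_width: 0.001
```

>>> carry_out([
  [[0, 0, 0], [0, 0, 0], 0],
  [[0, 0, 0], [0, 0, 0], 0],
  [[0, 0, 0], [0, 0, 0], 0],
  [[0, 0, 0], [0, 0, 0], 0],
  [[0, 0, 0], [0, 0, 0], 0],
])

```text
t: 4.03
eef_pos: [0.4723, 0.2144, 0.1179]
tool_rot: [0.001, 0.203, 0.979, 0.001]
contact_force: [-1.1, 2.4, 6.8]
gripper_width: -0.001
```

>>> carry_out([
  [[0, 0, 0], [0, 0, 0], 0],
  [[0, 0, 0], [0, 0, 0], 0],
  [[0, 0, 0], [0, 0, 0], 0],
  [[0, 0, 0], [0, 0, 0], 0],
  [[0, 0, 0], [0, 0, 0], 0],
])

```text
t: 4.65
eef_pos: [0.4723, 0.2144, 0.1179]
tool_rot: [0.001, 0.203, 0.979, 0.001]
contact_force: [-1.2, 2.3, 6.1]
gripper_width: 0.002
```

Run:
```python
from h import *
o=bot.get_obs(); print(o["t"],o["eef_pos"],o["contact_force"])
a=bot.read_camera("top")[95:225,150:230]; b=bot.read_camera("scene")[125:325,285:380]
a=cv2.resize(a,None,fx=4.4,fy=4.4,interpolation=2); b=cv2.resize(b,None,fx=2.9,fy=2.9,interpolation=2)
h=max(a.shape[0],b.shape[0]); pad=lambda i:cv2.copyMakeBorder(i,0,h-i.shape[0],0,10,0)
cv2.imwrite("pics/z3.png",np.hstack([pad(a),pad(b)])[:,:,::-1])
```

```text
4.65 [0.47230088 0.21440986 0.1179064 ] [-1.19709013  2.26001804  6.09610236]
```

View pics/z3.png

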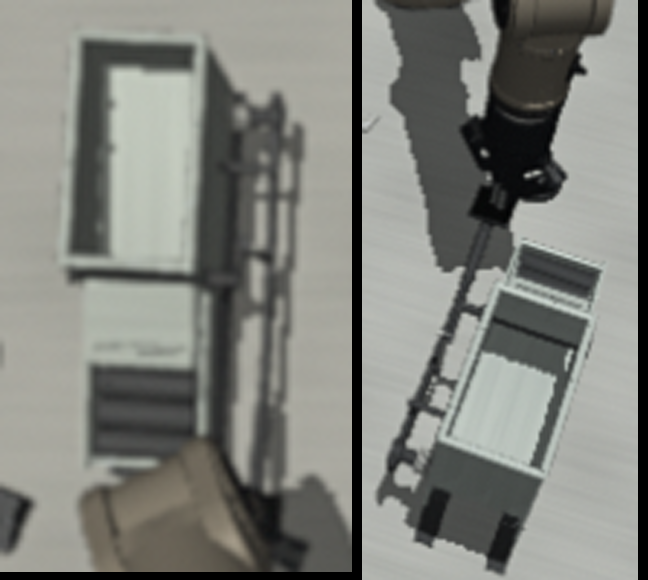

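The box is empty and three dark pins lie side by side in the trough (left crop, rows 370–460). The lid is up and the finger force is about 6 N. I'll ease the lever up slowly.

>>> carry_out([
  [[0, 0, 0], [0, 0, -0.5], 0],
  [[0, 0, 0], [0, 0, -1.1], 0],
  [[0, 0, 0], [-0.1, 0, -1.7], 0],
  [[0, 0, 0], [-0.1, 0.1, -2.3], 0],
  [[0, 0, 0], [-0.2, 0.1, -2.9], 0],
])

```text
t: 5.38
eef_pos: [0.4738, 0.2143, 0.1468]
tool_rot: [-0.0, 0.203, 0.979, 0.001]
contact_force: [-3.4, 2.4, 5.1]
gripper_width: -0.0
```

>>> carry_out([
  [[0, 0, 0], [0, 0, -0.6], 0],
  [[0, 0, 0], [-0.1, 0, -1.2], 0],
  [[0, 0, 0], [-0.2, 0.1, -1.8], 0],
  [[0, 0, 0], [-0.2, 0.1, -2.4], 0],
  [[0, 0, 0], [-0.3, 0.1, -3.0], 0],
])

```text
t: 6.0
eef_pos: [0.4777, 0.2136, 0.1763]
tool_rot: [0.001, 0.203, 0.979, 0.001]
contact_force: [-0.0, 2.8, 4.3]
gripper_width: -0.0
```

>>> carry_out([
  [[0, 0, 0], [-0.1, 0, -0.4], 0],
  [[0, 0, 0], [-0.2, 0.1, -0.8], 0],
  [[0, 0, 0], [-0.3, 0.1, -1.2], 0],
  [[0, 0, 0], [-0.4, 0.2, -1.6], 0],
  [[0, 0, 0], [-0.4, 0.2, -2.0], 0],
])

```text
t: 6.62
eef_pos: [0.4818, 0.2127, 0.1954]
tool_rot: [0.0, 0.203, 0.979, -0.0]
contact_force: [1.1, 0.0, 2.7]
gripper_width: 0.0
```

>>> carry_out([
  [[0, 0, 0], [-0.1, 0, -0.3], 0],
  [[0, 0, 0], [-0.1, 0, -0.6], 0],
  [[0, 0, 0], [-0.2, 0.1, -0.9], 0],
  [[0, 0, 0], [-0.2, 0.1, -1.2], 0],
  [[0, 0, 0], [-0.2, 0.1, -1.5], 0],
])

```text
t: 7.25
eef_pos: [0.4828, 0.2132, 0.2099]
tool_rot: [-0.001, 0.203, 0.979, -0.0]
contact_force: [-0.2, 0.2, 0.2]
gripper_width: 0.0
```

>>> carry_out([
  [[0, 0, 0], [0, 0, -1], 0],
  [[0, 0, 0], [0, 0, -3], 0],
  [[0, 0, 0], [0, 0, -5], 0],
  [[0, 0, 0], [0, 0, -6], 0],
  [[0, 0, 0], [0, 0, -6], 0],
])

```text
t: 7.88
eef_pos: [0.4837, 0.2136, 0.2708]
tool_rot: [0.0, 0.203, 0.979, 0.0]
contact_force: [-0.1, 0.2, -0.8]
gripper_width: 0.001
```

Run:
```python
from h import *
o=bot.get_obs(); print(o["t"],o["eef_pos"],o["contact_force"])
a=bot.read_camera("top")[95:225,150:230]; b=bot.read_camera("scene")[125:325,285:380]
a=cv2.resize(a,None,fx=4.4,fy=4.4,interpolation=2); b=cv2.resize(b,None,fx=2.9,fy=2.9,interpolation=2)
h=max(a.shape[0],b.shape[0]); pad=lambda i:cv2.copyMakeBorder(i,0,h-i.shape[0],0,10,0)
cv2.imwrite("pics/z4.png",np.hstack([pad(a),pad(b)])[:,:,::-1])
```

```text
7.875 [0.48374326 0.21356191 0.27084576] [-0.11814661  0.24016831 -0.8107259 ]
```

View pics/z4.png

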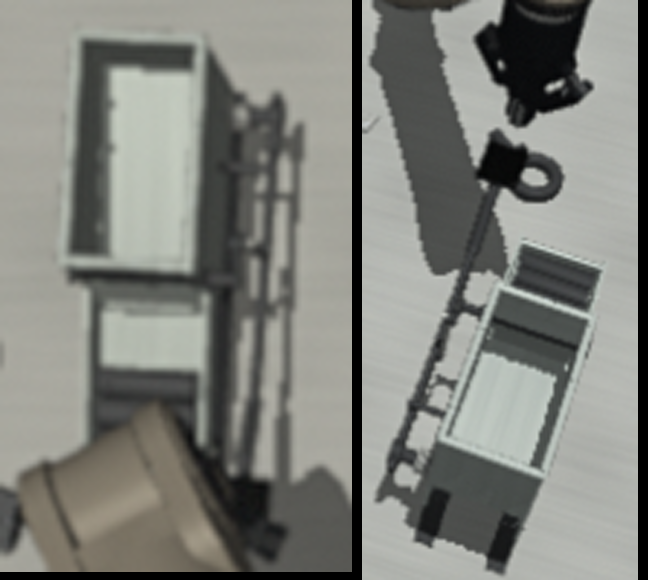

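The pad is back at its rest position, the lid is closed, the pins are still in the trough, and the fingers are about 6 cm above the lever. I'm handing in.

```bash
python3 -c "
from station import bot
print(bot.hand_in())"
```

```text
the job is handed in; nothing more can be done
None
```

The job is done and handed in, though no verdict was given. I pressed the wide hopper's lever about 9 cm with closed fingertips, and the lid lifted. I held it down until the box was empty and three pins lay side by side in the trough.

I then eased the lever up over about 2.5 s, and the finger force fell smoothly from 6 N to about 0. The fingers finished 6 cm clear of the pad.

**Last checks (at 7.9 s of 38 s):**
- The lever pad and lid looked the same as before the press.
- All three pins showed in the trough while the lever was held down. In the last picture, part of the trough was hidden behind the arm in the top view.
- No contact force remained, and I saw no sign that anything else was touched.

**Not measured or checked:**
- **Lid angle and speed:** I judged these only from the pictures and the slow lever travel.
- **Other hopper and loose items:** I did not look at most of them again after the press, but the arm never went near them, apart from passing above the step block and working above the large eyebolt.

The two-view triangulation of the pad's height (182 mm) was 6 mm below the stated 188 mm. Contact came with the fingertips at about 189.5 mm, which fits the stated height.

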